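# Reset the tripped breaker on the bench supply box

## Robot

A 6-joint arm with a two-finger parallel gripper is mounted at the origin on a cart in front of the work surface, level with it; the furniture and walls round the work are solid. World frame = base frame: x ahead of the robot, y to its left, z up, the work surface at z = 0. Lengths are in mm, angles in rad, forces in N, time in s.
With the tool pointing down it reaches from about 250 to 775 mm from the base axis. Payload 8.9 kg.
Tool frame: the origin (TCP) lies on the centre line of the jaws, within the pads' length; the fingertips stand 11 mm ahead of it and the grasp point (between the pads) lies 8 mm behind it; z points along the fingers, y is the line along which they close (so a half turn about z gives the same grasp; the last joint's range is limited). The gripper opens to 85 mm and grips with 20 to 120 N. Pads are 22 mm wide; open, the fingers measure 114 mm over their backs; the gripper's body (76 mm by 85 mm) begins 54 mm behind the grasp point. The pads swing forward as they close: fully open they stand 13 mm farther back than shut.
Start: joints at [1.159, 0.291, -0.153, 1.127, 0, 1.431], TCP at [141.444, 505.586, 242.305] pointing down, gripper open.
Joint ranges: [-2.52, 2.52], [-0.91, 1.74], [-1.3, 1.37], [-1.96, 2.02], [-1.52, 1.47], [-3.14, 3.14]. Speed limits (rad/s): [2.22, 2.22, 2.79, 3.14, 3.14, 3.14].

## Interface

Orientations are given as a unit quaternion [w, x, y, z].
In Python, from workcell import manip gives the robot as it stands.
- The arm moves only by the tool drive_tool, never from a script. Its argument "steps" is text: rows parted by semicolons, each of 7 numbers parted by spaces: the closure, from 0 (fully open) to 1 (shut), then the shift along the world's x, y, z in units of 40 mm (1.0 is 40 mm), then the turn, a rotation vector about the world's x, y, z in units of 5 degrees (1.0 is 5 degrees). A call has 1 to 8 rows; each row shifts and turns the commanded pose from where the row before left it; what a row does not reach is not made up. A row lasts 1/8 s, in which the tool goes at most 62.5 mm and 10.7 degrees, less where a joint would pass 70% of its speed; a pose out of reach is approached as far as the arm can. A call is refused whole if a number of a shift passes 1 or a number of a turn 1, either way. A call with a gripper value outside its range is refused whole. The fingers move at their own pace and stop on an object; "force" is the grip in N (left out, the last holds). Time passes only in rows, so rows that do not move let the fingers close. It gives the time, the measured TCP pose, the force, the opening and the grip force at its end, in the units of the state.
- manip.observe(): the state, without advancing time (a new reading comes with each control period).
- manip.grab_frame(name): name is "scene" or "top" or "wrist"; returns a dict with "frame" (480x640x3 uint8, blue, green, red), "fx", "fy", "cx", "cy" (pixels), "cam_to_world" (4x4, takes a point from camera to world coordinates); the wrist camera has in their place "T_tool_cam" (4x4, takes a point from camera to tool coordinates, whose origin is the TCP and whose axes are the flange's). Camera axes: x right, y up, looking along -z (the intrinsics and any distortion apply to the point x, -y, -z); pixel columns grow to the right and rows downward; lengths in mm; the calibration is good to about 2 mm. The wrist camera is an equidistant fisheye: a pixel r from the principal point sees the ray r / f radians off the axis. A picture is of the moment at which its call begins: read the wrist's pose just before it. There is no depth.
- manip.close_job(): hands the job in; it is judged then, once.
The state is a dict: "time": time; "joints": joint angles; "joint_vel": joint speeds; "joint_efforts": joint torques, N m; "ee_pos": TCP position; "ee_rot": TCP orientation; "ft_force": force on the tool from outside, world axes, zero at the start; "moment": the same for the moment, N m; "opening": finger opening in mm; "grasp_force": force on a finger pad.
Only numpy, scipy, OpenCV 4.12 (cv2) and the standard library are available. Lean on these libraries where they do the work, as an engineer would, in place of code of your own. Each camera call takes 0.05 s, during which the arm holds its last target. There are 200 camera calls.

## Task

One of the three breakers on the grey bench supply box has tripped: its toggle rests halfway, while one neighbour is on and the other is locked off with a red clamp. Reset it as an electrician would, gently and with the fingertips only: push its toggle all the way to OFF (the end with the green bar) so that the mechanism re-latches, then all the way to ON (the end with the red bar), and draw back clear. Leave the other two breakers and the multimeter and screwdriver beside the box untouched.

Things in the scene. Friction and masses are not known exactly. Their poses are not given: they have to be found in the camera images.
- supply_box: grey sheet-steel distribution box lying flat on the worktop, fixed, 240 (its x) x 258 (its y) x 85 mm high; origin at the centre of its underside, z up. Three breakers, 78 mm apart along its y, show through its top; which sits in which place varies. A fixed black machine (x 0.33 to 0.57, y -0.08 to 0.12, 0.24 m high) stands right of the box
- breaker_tripped: the breaker to reset: dark grey case 120 (its x) x 74 (y) mm, 12 mm out of the box top, with a black collar (64 x 56 mm) up to 20 mm above the box top round the toggle slot. Origin at its centre at box-top height (85 mm above the worktop), z up; its x points to the ON end (red bar, away from the robot), -x to the OFF end (green bar). The toggle pivots 18 mm below the origin
- toggle_tripped (a joint): angle of its ivory toggle (handle 12 mm thick along x, 22 mm wide along y), rad: -0.36 = stop at OFF (leans to breaker -x), near 0 = tripped (halfway), +0.36 = stop at ON (leans to +x). Over-centre action: near the middle it stays (about 1 N moves it), farther to a side it snaps to that end by itself; about 6 N at the handle brings it back from an end
- toggle_tripped_tip (a point): centre of the top of the tripped breaker's handle, 60 mm from the pivot; upright it stands 42 mm above the box top (22 mm above the collar)
- breaker_on: neighbour of the same make, its ivory toggle at ON (leaning to its +x): leave alone; origin and axes as for breaker_tripped
- toggle_on (a joint): angle of that neighbour's toggle in rad, +0.36 = ON
- breaker_locked: neighbour of the same make, its toggle at OFF (leaning to its -x) with a red lock-off clamp and brass lock, 34 mm wide, on the handle, up to 50 mm above the box top: leave alone; origin and axes as for breaker_tripped
- toggle_locked (a joint): angle of that neighbour's toggle in rad, -0.36 = OFF
- multimeter: yellow multimeter 145 x 72 x 44 mm lying loose to the left of the box; origin at the centre of its underside
- screwdriver: red screwdriver 209 x 28 x 26 mm lying loose in front of the box, along its front edge; origin at the centre of its underside

How it is judged (in metres and radians):
On the way, in this order (a step that is already met when the one before it is completed fails the run):
1. the tripped toggle has been pushed fully to OFF, so that it re-latches (value of joint toggle_tripped below -0.32 rad), for 0.1 s.
2. the toggle has been pushed fully to ON (value of joint toggle_tripped above 0.32 rad), for 0.1 s.
At the end, for the whole second after the job is handed in: the reset breaker's toggle stands at ON (within 0.04 rad of its stop at 0.36), the neighbours' toggles are still at ON and at locked OFF (within 0.08 rad), and the multimeter and screwdriver lie within 10 mm of where they were (value of joint toggle_tripped above 0.32 rad and value of joint toggle_on above 0.28 rad and value of joint toggle_locked below -0.28 rad and distance of each of multimeter, screwdriver from where it was at the start of the episode below 0.01 m); the robot touches nothing.
It fails at once if a neighbouring breaker or its toggle is pushed (over 2 N) (contact force between any of the arm, the fingers and breaker_on above 2 N or contact force between any of the arm, the fingers and breaker_locked above 2 N).
It fails at once if a neighbour's toggle leaves its place by more than 0.1 rad (value of joint toggle_on below 0.26 rad or value of joint toggle_locked above -0.26 rad).
It fails at once if the breaker is pushed roughly (over 60 N) (contact force between any of the fingers, the arm and breaker_tripped above 60 N).
It fails at once if a tool beside the box is moved or lifted by more than 15 mm (distance of any of multimeter, screwdriver from where it was at the start of the episode above 0.015 m).
It also fails if it takes over 48 s, if anything falls off the work surface, if the arm or the gripper's body presses on something with over 40 N, if the wrist force passes 120 N, or if a joint passes its speed limit or range.

## Working session

There is one attempt and no reset: what is moved stays moved. The work goes in short steps, Python scripts to look and compute and a tool call to move; the robot and the scene stay as the last step left them, time stands still between calls to the robot, and variables do not carry over. Pictures are saved under pics/ and viewed, at most 10 in all, crops included, and the job is handed in when it is done.

Besides the shell and the picture viewer there is one more tool, called after "Request:" as name(argument=value, ...), one argument or row to a line, values as JSON. drive_tool: Moves the arm, as the interface text tells. Its arguments: {"type":"object","properties":{"steps":{"type":"string"},"force":{"type":"number"}},"required":["steps"]}

```bash
mkdir -p pics; python3 - <<'E'
from workcell import manip
import cv2,pickle
d={}
for n in("scene","top"):
    f=manip.grab_frame(n);d[n]=f;cv2.imwrite(f"pics/{n}0.png",f["frame"]);print(n,f["fx"],f["cx"],f["cy"],f["cam_to_world"])
pickle.dump(d,open("d.pkl","wb"))
s=manip.observe();print(s["time"],s["ee_pos"],s["ee_rot"],s["opening"])
E
```

```text
scene 454.19429658101654 320.0318372731424 237.47045949582457 [[ 8.33886721e-01  3.67683115e-01 -4.11633409e-01  1.24466923e+02]
 [-5.51747875e-01  5.35870309e-01 -6.39075343e-01 -1.46933358e+02]
 [-1.43950907e-02  7.60034301e-01  6.49723513e-01  6.48318345e+02]
 [ 0.00000000e+00  0.00000000e+00  0.00000000e+00  1.00000000e+00]]
top 492.17278503820205 324.62729781693895 248.67762132822853 [[-7.14065723e-02  9.75831521e-01 -2.06528315e-01  2.88987051e+02]
 [-9.97444142e-01 -6.93385079e-02  1.72439583e-02  4.18863345e+02]
 [ 2.50683285e-03  2.07231790e-01  9.78288659e-01  9.33854629e+02]
 [ 0.00000000e+00  0.00000000e+00  0.00000000e+00  1.00000000e+00]]
0.1 [141.29161151 505.26367718 241.81607835] [-1.48464661e-04  1.35963888e-01  9.90713642e-01 -5.28208097e-04] 85.41685310935439
```

View pics/top0.png

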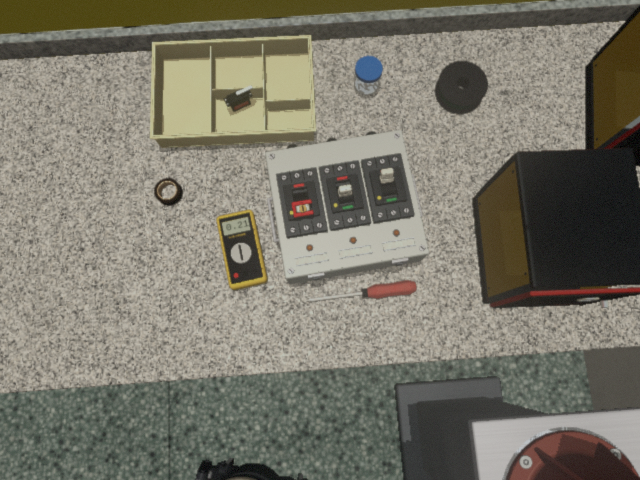

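View pics/scene0.png

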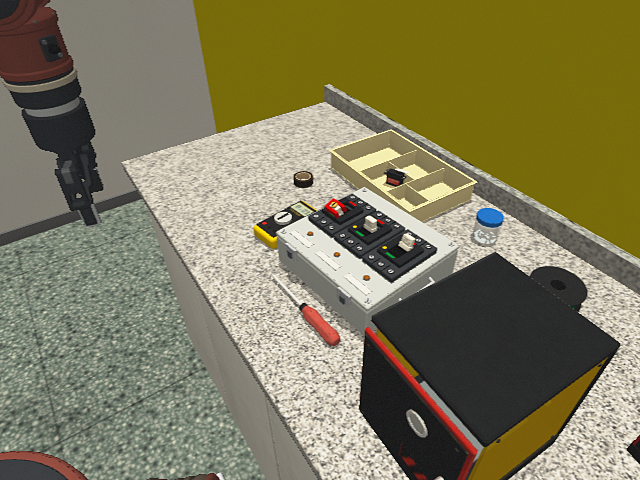

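The left breaker (300,205) is locked with the red clamp. The middle toggle (345,190) is halfway, so that is the tripped one. The right toggle (387,175) leans to ON. The multimeter is left at (241,248) and the screwdriver in front at (370,293). Next I zoom in to get precise pixels.

```bash
cat > h.py <<'E'
import numpy as np,cv2,pickle
d=pickle.load(open("d.pkl","rb"))
def ray(n,u,v):
    f=d[n];M=f["cam_to_world"];r=M[:3,:3]@np.array([(u-f["cx"])/f["fx"],-(v-f["cy"])/f["fy"],-1]);return M[:3,3],r
def plane(n,u,v,z):
    c,r=ray(n,u,v);return c+r*(z-c[2])/r[2]
def tri(p,q):
    a,r=ray("top",*p);b,s=ray("scene",*q)
    t=np.linalg.lstsq(np.c_[r,-s],b-a,rcond=None)[0];A=a+r*t[0];B=b+s*t[1];return (A+B)/2,np.linalg.norm(A-B)
E
python3 - <<'E'
from h import *
T=d["top"]["frame"][120:290,262:432];S=d["scene"]["frame"][180:330,270:470]
a=cv2.resize(T,None,fx=3.5,fy=3.5,interpolation=cv2.INTER_CUBIC);cv2.imwrite("pics/tz.png",a)
b=cv2.resize(S,None,fx=4,fy=4,interpolation=cv2.INTER_CUBIC);cv2.imwrite("pics/sz.png",b)
for n,(u0,u1,v0,v1) in dict(top=(262,432,125,290),scene=(270,470,180,330)).items():
    h=cv2.cvtColor(d[n]["frame"],cv2.COLOR_BGR2HSV)
    for nm,lo,hi in(("ivory",(12,25,150),(35,110,255)),("green",(45,90,50),(85,255,255)),("red",(0,140,80),(8,255,255)),("red2",(172,140,80),(180,255,255))):
        m=cv2.inRange(h,lo,hi);k=np.zeros_like(m);k[v0:v1,u0:u1]=m[v0:v1,u0:u1]
        c,_,st,ce=cv2.connectedComponentsWithStats(k)
        print(n,nm,[(st[i].tolist(),ce[i].round(1).tolist()) for i in range(1,c) if st[i,4]>5])
E
```

```text
top ivory [([262, 125, 133, 18, 972], [323.7, 129.4]), ([395, 125, 6, 5, 18], [397.7, 127.1]), ([403, 125, 29, 90, 1114], [420.5, 159.2]), ([379, 129, 2, 5, 8], [379.4, 130.6]), ([262, 146, 14, 74, 322], [265.2, 181.3]), ([279, 146, 8, 4, 17], [282.9, 147.5]), ([381, 168, 12, 7, 49], [386.4, 170.8]), ([384, 179, 5, 2, 6], [386.2, 179.2]), ([297, 205, 4, 7, 15], [298.7, 208.8]), ([304, 204, 5, 7, 17], [306.5, 206.7]), ([422, 212, 10, 40, 190], [427.8, 229.0]), ([262, 218, 56, 72, 719], [276.2, 262.8]), ([324, 253, 108, 37, 1058], [390.6, 277.3])]
top green [([387, 198, 10, 4, 25], [391.1, 199.4]), ([343, 205, 10, 4, 26], [347.7, 206.7])]
top red [([337, 176, 10, 4, 26], [341.7, 177.8]), ([294, 184, 10, 3, 24], [298.5, 185.0]), ([292, 199, 21, 18, 171], [301.1, 207.7])]
top red2 []
scene ivory [([270, 180, 85, 36, 1567], [305.0, 193.3]), ([347, 180, 13, 10, 17], [352.9, 184.3]), ([368, 180, 102, 32, 965], [417.7, 192.5]), ([420, 180, 6, 2, 11], [422.3, 180.5]), ([419, 199, 51, 24, 69], [444.5, 210.6]), ([424, 203, 46, 70, 1230], [455.3, 232.3]), ([339, 211, 4, 4, 10], [340.9, 212.7]), 
[... 152 characters left out ...]
97.2, 288.1]), ([270, 281, 41, 49, 839], [283.5, 310.9]), ([284, 288, 6, 6, 10], [286.5, 290.9]), ([290, 295, 10, 10, 13], [295.1, 300.4]), ([316, 295, 3, 3, 6], [317.2, 296.0]), ([321, 300, 4, 3, 7], [322.1, 301.1]), ([339, 321, 11, 7, 26], [345.0, 323.9])]
scene green [([355, 231, 9, 6, 25], [359.1, 233.2]), ([385, 252, 11, 7, 30], [390.0, 255.0])]
scene red [([387, 180, 13, 5, 42], [393.5, 181.7]), ([325, 198, 22, 20, 141], [334.4, 206.9]), ([349, 201, 7, 5, 16], [352.2, 203.0]), ([377, 219, 8, 6, 19], [380.2, 221.5]), ([302, 306, 32, 24, 371], [315.1, 318.8]), ([365, 327, 6, 3, 12], [367.5, 328.3])]
scene red2 [([343, 208, 3, 4, 6], [343.8, 209.5]), ([333, 214, 5, 3, 7], [335.1, 214.6])]
```

View pics/tz.png

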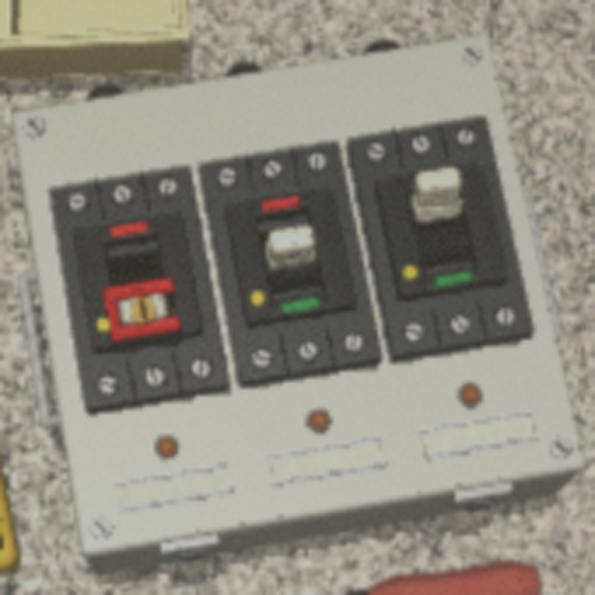

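View pics/sz.png

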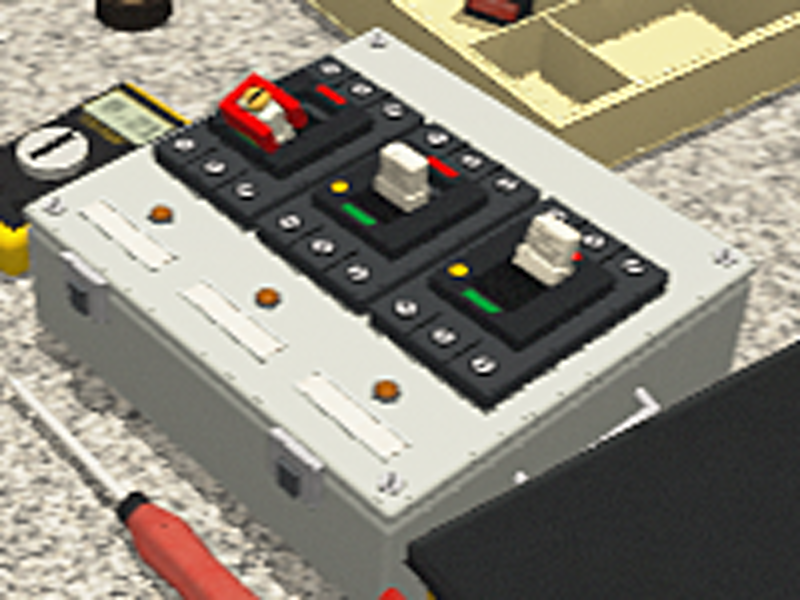

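Both views confirm it: the middle handle is upright, with its red bar at top-image (341.7,177.8) and green bar at (347.7,206.7). The handle top is at about (345,188) in the top view and (371,219) in the scene view.

```bash
python3 - <<'E'
from h import *
np.set_printoptions(precision=1,suppress=True)
R=plane("top",341.7,177.8,105);G=plane("top",347.7,206.7,105)
print("bars",R,G,"mid",(R+G)/2,"yaw",np.degrees(np.arctan2(*(R-G)[[1,0]])),np.linalg.norm(R-G))
print("scene bars",plane("scene",380.2,221.5,105),plane("scene",359.1,233.2,105))
print(tri((341.7,177.8),(380.2,221.5)),tri((347.7,206.7),(359.1,233.2)))
print("handle",tri((344.9,187.5),(370.7,218.5)),plane("top",344.9,187.5,127))
z=lambda x,y:(262+x/3.5,120+y/3.5)
print("screws(box top)",[plane("top",*z(*p),86) for p in((36,127),(471,57),(560,447),(102,530))])
A,B,C,D=[plane("top",*z(*p),97) for p in((201,163),(341,143),(380,360),(238,385))];print("case",A,B,C,D,(A+B+C+D)/4)
g2=plane("top",391.1,199.4,105);print("yaw greens",np.degrees(np.arctan2(*(G-g2)[[1,0]]))-90,np.linalg.norm(G-g2))
print("clamp",tri((301.1,207.7),(334.4,206.9)), "on handle",tri(z(438,180),(270+556/4,180+232/4)))
E
```

```text
bars [590.1 364.8 105. ] [536.1 358.5 105. ] mid [563.1 361.7 105. ] yaw 6.6505779678266 54.369604481445855
scene bars [589.6 361.5 105. ] [535.3 356.6 105. ]
(array([591.7, 364.4, 102. ]), np.float64(0.942110666876913)) (array([536.7, 358.4, 103.1]), np.float64(0.036752784449552545))
handle (array([565.6, 361.9, 122.8]), np.float64(0.11476414769842724)) [564.2 362.1 127. ]
screws(box top) [array([647.5, 487.3,  86. ]), array([670.7, 255.9,  86. ]), array([457.5, 232.6,  86. ]), array([431.7, 465. ,  86. ])]
case [617.1 402.7  97. ] [623.  329.8  97. ] [506.2 320.2  97. ] [498.4 392.3  97. ] [561.2 361.3  97. ]
yaw greens 5.861357269510123 77.66580193102777
clamp (array([537.4, 439.9, 113.8]), np.float64(0.038930928465387524)) on handle (array([592.3, 284.9, 116.2]), np.float64(0.10547411979047726))
```

Centre of the tripped breaker is about (562.5, 361.5) with yaw about 6.2°. The bars, the case corners and the 78 mm pitch all agree. I'll shut the fingers, turn +21.8° and move above the ON side.

Request:
drive_tool(
  steps="1 0.95 -0.29 0 0 0 0.55;1 0.95 -0.29 0 0 0 0.55;1 0.95 -0.29 0 0 0 0.55;1 0.95 -0.29 0 0 0 0.55;1 0.95 -0.29 0 0 0 0.55;1 0.95 -0.29 0 0 0 0.55;1 0.95 -0.29 0 0 0 0.55;1 0.95 -0.29 0 0 0 0.5",
  force=40,
)

```text
time: 1.1
ee_pos: [446.5, 412.1, 241.9]
ee_rot: [-0.0, -0.054, 0.999, -0.0]
ft_force: [-0.1, -0.3, 0.1]
opening: -0.5
grasp_force: 0.0
```

Request:
drive_tool(
  steps="1 0.95 -0.29 0 0 0 0;1 0.95 -0.29 0 0 0 0;1 0.95 -0.29 -0.4 0 0 0;1 0.92 -0.29 -0.6 0 0 0;1 0 0 -0.5 0 0 0;1 0 0 0 0 0 0",
)

```text
time: 1.85
ee_pos: [595.2, 365.5, 179.9]
ee_rot: [-0.002, -0.053, 0.999, -0.001]
ft_force: [-0.7, 0.4, 0.2]
opening: 0.1
grasp_force: 0.0
```

```bash
python3 - <<'E'
from workcell import manip
import cv2,numpy as np
w=manip.grab_frame("wrist")["frame"];s=manip.grab_frame("scene")["frame"][100:300,290:490]
cv2.imwrite("pics/c1.png",np.hstack([cv2.resize(w[:,80:560],(400,400)),cv2.resize(s,(400,400))]))
E
```

```text
(no output)
```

View pics/c1.png

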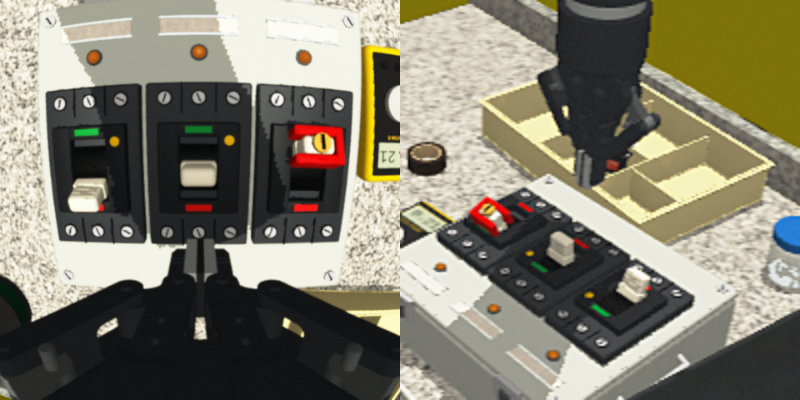

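The shut fingers line up sideways with the middle toggle, with tips at scene pixel about (383,193). I check how far they extend past the TCP.

```bash
python3 - <<'E'
from h import *
f=d["scene"];M=np.linalg.inv(f["cam_to_world"])
for z in(180,169,156):
    p=(M@[595.2,365.5,z,1])[:3];print(z,f["cx"]-f["fx"]*p[0]/p[2],f["cy"]+f["fy"]*p[1]/p[2])
E
```

```text
180 384.15341755729804 186.99627440590683
169 383.6894270124889 191.9897721112173
156 383.15124030703555 197.78177392844327
```

The tip is at z of about 169, which matches 11 mm ahead of the TCP. Descending to TCP z 125.

Request:
drive_tool(
  steps="1 0 0 -0.6 0 0 0;1 0 0 -0.5 0 0 0;1 0 0 -0.27 0 0 0;1 0 0 0 0 0 0",
)

```text
time: 2.45
ee_pos: [596.0, 366.6, 127.8]
ee_rot: [-0.0, -0.054, 0.999, -0.0]
ft_force: [-0.0, 1.0, 0.5]
opening: 0.1
grasp_force: 0.0
```

Request:
drive_tool(
  steps="1 -0.15 -0.016 0 0 0 0;1 -0.15 -0.016 0 0 0 0;1 -0.12 -0.014 0 0 0 0;1 0 0 0 0 0 0",
)

```text
time: 2.95
ee_pos: [579.1, 364.6, 127.9]
ee_rot: [0.0, -0.054, 0.999, 0.0]
ft_force: [0.1, -0.4, -0.3]
opening: -0.2
grasp_force: 0.0
```

Request:
drive_tool(
  steps="1 -0.1 -0.01 -0.08 0 0 0;1 -0.1 -0.01 0 0 0 0;1 -0.1 -0.01 0 0 0 0;1 0 0 0 0 0 0",
)

```text
time: 3.45
ee_pos: [567.1, 363.3, 124.3]
ee_rot: [-0.0, -0.053, 0.999, -0.0]
ft_force: [0.2, 0.2, 0.1]
opening: 0.2
grasp_force: 0.0
```

Request:
drive_tool(
  steps="1 -0.1 -0.01 0 0 0 0;1 -0.08 -0.01 0 0 0 0;1 0 0 0 0 0 0",
)

```text
time: 3.82
ee_pos: [561.3, 362.7, 124.8]
ee_rot: [0.001, -0.053, 0.999, 0.0]
ft_force: [4.9, 0.6, -1.3]
opening: 0.3
grasp_force: 2.1
```

```bash
python3 - <<'E'
from workcell import manip
import cv2,numpy as np
w=manip.grab_frame("wrist")["frame"];s=manip.grab_frame("scene")["frame"][150:300,290:440]
cv2.imwrite("pics/c2.png",np.hstack([cv2.resize(w[:,80:560],(400,400)),cv2.resize(s,(400,400))]))
E
```

```text
(no output)
```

View pics/c2.png

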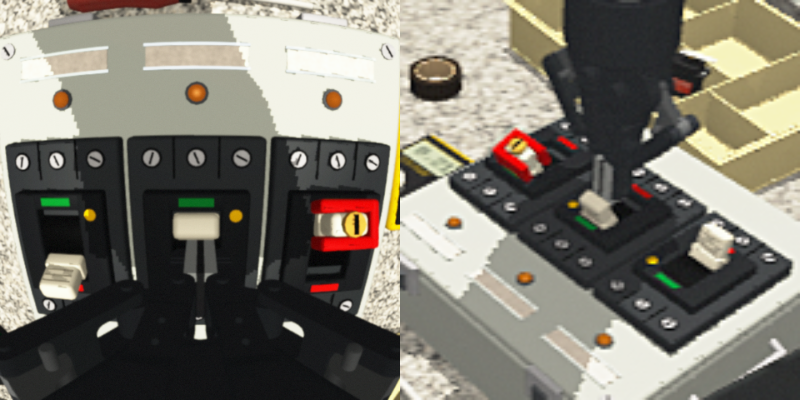

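The toggle now leans to the green end with the fingertip against it, reading 4.9 N. A small extra push will confirm it is on the stop.

Request:
drive_tool(
  steps="1 -0.05 -0.005 0 0 0 0;1 0 0 0 0 0 0;1 0 0 0 0 0 0",
)

```text
time: 4.3
ee_pos: [560.9, 362.7, 125.1]
ee_rot: [0.003, -0.053, 0.999, 0.0]
ft_force: [11.1, 0.8, -3.0]
opening: -0.2
grasp_force: 4.6
```

Firm stop: force rose to 11 N with no further motion, so OFF is reached. Now back off, go up, over, and down on the OFF side.

Request:
drive_tool(
  steps="1 0.2 0.02 0 0 0 0;1 0 0 0.5 0 0 0;1 0 0 0.5 0 0 0;1 -0.65 -0.08 0 0 0 0;1 -0.65 -0.08 0 0 0 0;1 0 0 0 0 0 0",
)

```text
time: 5.05
ee_pos: [512.4, 356.6, 164.3]
ee_rot: [-0.001, -0.054, 0.999, -0.0]
ft_force: [0.0, 0.3, -0.4]
opening: -0.2
grasp_force: 0.0
```

Request:
drive_tool(
  steps="1 0 0 -0.5 0 0 0;1 0 0 -0.5 0 0 0;1 0 0 0 0 0 0;1 0.15 0.016 0 0 0 0;1 0.15 0.016 0 0 0 0;1 0 0 0 0 0 0",
)

```text
time: 5.8
ee_pos: [526.6, 358.2, 124.8]
ee_rot: [-0.0, -0.053, 0.999, 0.0]
ft_force: [-4.0, 0.5, 1.8]
opening: -0.1
grasp_force: 1.8
```

Request:
drive_tool(
  steps="1 0.12 0.014 0 0 0 0;1 0.12 0.014 0 0 0 0;1 0.12 0.014 0 0 0 0;1 0.12 0.014 0 0 0 0;1 0.12 0.014 0 0 0 0;1 0 0 0 0 0 0",
)

```text
time: 6.55
ee_pos: [551.0, 360.8, 124.2]
ee_rot: [0.0, -0.053, 0.999, 0.0]
ft_force: [-1.0, -0.5, 0.4]
opening: -0.1
grasp_force: 0.0
```

Request:
drive_tool(
  steps="1 0.12 0.014 0 0 0 0;1 0.12 0.014 0 0 0 0;1 0.08 0.01 0 0 0 0;1 0 0 0 0 0 0;1 0 0 0 0 0 0",
)

```text
time: 7.18
ee_pos: [563.0, 362.3, 124.3]
ee_rot: [-0.0, -0.053, 0.999, -0.0]
ft_force: [-0.3, 0.5, -0.1]
opening: 0.4
grasp_force: 0.0
```

Not on the stop yet; pushing a little more.

Request:
drive_tool(
  steps="1 0.08 0.008 0 0 0 0;1 0.05 0.005 0 0 0 0;1 0 0 0 0 0 0",
)

```text
time: 7.55
ee_pos: [564.6, 362.5, 124.0]
ee_rot: [-0.003, -0.054, 0.999, -0.0]
ft_force: [-14.3, -1.8, 8.2]
opening: 0.0
grasp_force: 8.5
```

Firm stop at ON (14 N). Back off, raise, and check.

Request:
drive_tool(
  steps="1 -0.3 -0.03 0 0 0 0;1 0 0 0.6 0 0 0;1 0 0 1 0 0 0;1 -0.5 0 1 0 0 0;1 -0.8 0 0.5 0 0 0;1 -0.8 0 0 0 0 0;1 0 0 0 0 0 0",
)

```text
time: 8.43
ee_pos: [470.6, 361.9, 249.2]
ee_rot: [0.0, -0.054, 0.999, 0.0]
ft_force: [1.2, 0.0, 0.3]
opening: -0.2
grasp_force: 0.0
```

```bash
python3 - <<'E'
from workcell import manip
import cv2,numpy as np
s=manip.grab_frame("scene")["frame"][150:350,240:440]
w=manip.grab_frame("top")["frame"][120:320,210:440]
cv2.imwrite("pics/c3.png",np.hstack([cv2.resize(w,(400,400)),cv2.resize(s,(400,400))]))
E
```

```text
(no output)
```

View pics/c3.png

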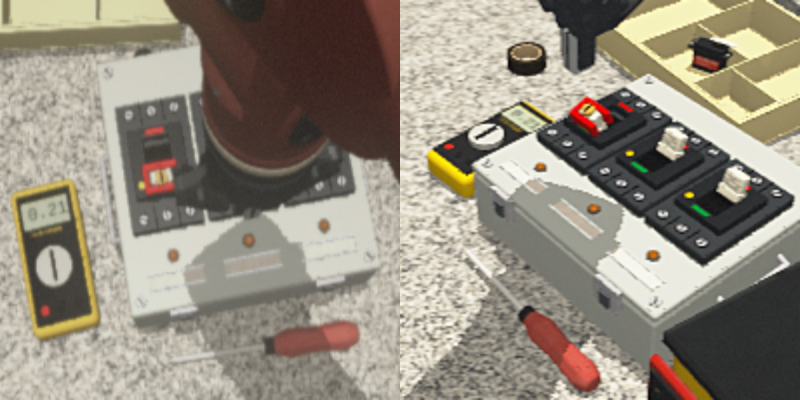

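The middle toggle leans to ON just like its right neighbour. The clamp, multimeter and screwdriver are where they were, and the gripper is clear.

```bash
python3 -c "
from workcell import manip
print(manip.close_job())"
```

```text
the job is handed in; nothing more can be done
None
```

I pushed the tripped breaker's toggle to its OFF stop, then to its ON stop, and drew the arm back clear; the final picture shows it at ON with the neighbours and tools unmoved, and the job is handed in at about 8.5 s (no verdict was returned).

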